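# Chock the rocking printer chassis

## Robot

A 6-joint arm with a two-finger parallel gripper is mounted at the origin on the work surface. World frame = base frame: x ahead of the robot, y to its left, z up, the work surface at z = 0. Lengths are in mm, angles in rad, forces in N, time in s.
With the tool pointing down it reaches from about 400 to 925 mm from the base axis. Payload 12.5 kg.
Tool frame: the origin (TCP) lies between the finger pads; the fingertips stand 19 mm ahead of it and the grasp point (between the pads) is the TCP (env.tips_ahead is the distance from the TCP to the fingertips, in mm); z points along the fingers, y is the line along which they close (so a half turn about z gives the same grasp; the last joint's range is limited). The gripper opens to 95 mm and grips with 3 to 60 N. Pads are 20 mm wide; open, the fingers measure 119 mm over their backs; the gripper's body (75 mm by 180 mm) begins 59 mm behind the grasp point.
Start: joints at [-0.106, 0.491, 1.559, -0, 1.092, -0.106], TCP at [625.019, 0.021, 195.261] pointing down, gripper open.
Joint ranges: [-3.1, 3.1], [-0.84, 2.19], [0.05, 2.79], [-1.13, 4.28], [0.06, 2.93], [-2.69, 2.69]. Speed limits (rad/s): [2.22, 2.22, 2.79, 3.14, 3.14, 3.14].

## Interface

Orientations are given as [roll, pitch, yaw] about the fixed x, y, z axes, in that order (R = Rz(yaw) Ry(pitch) Rx(roll)).
In Python, from cell import env gives the robot as it stands.
- The arm moves only by the shell command python3 -m crank 'ROWS'. ROWS is JSON, a list of rows, each a list of 5 numbers: the shift along the tool's x, y, z in mm, then the turn about the tool's z in degrees, then the finger opening in mm, from 0 to 95.1. In form: [[dx, dy, dz, yaw, grip], ...]. A call has 1 to 10 rows; each row is the pose to reach, as a shift and turn from the pose commanded when the call began, along the tool's axes at that moment; what a row does not reach only later rows make up. A row lasts 1/12 s, in which the tool goes at most 41.7 mm and 7.16 degrees, less where a joint would pass 70% of its speed; a pose out of reach is approached as far as the arm can. A call with a gripper value outside its range is refused whole. The fingers move at their own pace and stop on an object; the grip force is fixed at half the most. Time passes only in rows, so rows that repeat a pose let the fingers close. It gives the time, the measured TCP pose, the force, the opening and the grip force at its end, in the units of the state.
- env.state(): the state, without advancing time (a new reading comes with each control period).
- env.read_camera(name): name is "scene" or "side" or "wrist"; returns a dict with "img" (400x640x3 uint8, blue, green, red), "K" (3x3 intrinsics, pixels), "k1" (the pictures are not rectified: a ray, as slopes to the right and down, at radius r is drawn at 1 + k1 r^2 times it, then the intrinsics apply), "pose" (4x4, takes a point from camera to world coordinates). Camera axes: x right, y down, z forward; pixel columns grow to the right and rows downward; lengths in mm; the calibration is good to about 2 mm. A picture is of the moment at which its call begins. There is no depth.
- env.job_done(): hands the job in; it is judged then, once.
The state is a dict: "t": time; "joints": joint angles; "qvel": joint speeds; "tau": joint torques, N m; "eef_pos": TCP position; "tcp_rot": TCP orientation; "ft_force": force on the tool from outside, world axes, zero at the start; "moment": the same for the moment, N m; "opening": opening from 0.0 (shut) to 1.0 (fully open); "grip_force": force on a finger pad.
Only numpy, scipy, OpenCV 4.12 (cv2) and the standard library are available. Lean on these libraries where they do the work, as an engineer would, in place of code of your own. Each camera call takes 0.05 s, during which the arm holds its last target. There are 200 camera calls.

## Task

The printer chassis rocks because its white foot, under the blue corner plate, is too short. Push the red wedge, thin end first, in under that foot until the chassis stands firm and level, without picking anything up, shoving the chassis along or disturbing the other things. Test it by pressing firmly (about 10 N) down on the blue corner plate: if it still dips, push the wedge further; finish while still pressing the plate down, with the chassis not giving way.

Things in the scene. Friction and masses are not known exactly. Their poses are not given: they have to be found in the camera images.
- unit: Printer chassis, about 2.4 kg, starts level: aluminium box 200 (its x) x 220 (its y) mm, underside 18 and top 72 mm above the bench, circuit boards on top, dark block 75 x 85 x 40 mm on its +x -y top corner. Origin: on the bench under the box's middle, z up. Feet of 20 mm diameter, round-ended, at x = +-80, y = +-90 mm: three black ones carry it, the white one at (-80, +90) is too short.
- corner (a point): Middle of the top of the blue plate (54 x 54 mm, 2 mm thick), at (-72, +82, 74) mm in the chassis frame: the place to press. Unwedged, about 3 to 7 N down here tips the chassis until the white foot is down, the plate dipping 4.5 to 8.5 mm; well wedged, it gives less than 2 mm at 10 N.
- foot (a point): Where the white short foot meets the chassis underside, at (-80, +90, 18) mm in the chassis frame. The foot hangs straight down from here and ends 4.5 to 8.5 mm above the bench (not known beforehand); it is rigid. Its axis is 20 mm inside the chassis's +y and -x sides.
- wedge: Loose red plastic wedge, 90 g, 100 mm long (its x), 40 mm wide (its y): flat underside, top rising evenly from 2 mm at the thin end (x = +50 mm) to 20 mm at the upright thick end (x = -50 mm). Origin: middle of its underside. It starts flat on the bench outside the chassis's +y side, thin end roughly towards the white foot.
- wedge_tip (a point): Middle of the wedge's thin end, on the bench. The wedge meets the foot when this is about 14 to 36 mm past the foot's axis; from there the push gets clearly stiffer (from 1 N to several N), and well beyond that it jacks the corner up out of level.
- wedge_butt (a point): Middle of the wedge's upright thick end face (40 wide x 20 mm high), 10 mm above the bench: the face to push on.
- glue: White glue bottle, 36 mm diameter, 130 mm tall, standing; origin under its centre. Leave alone.
- oil: Yellow bottle, 34 mm diameter, 80 mm tall, standing; origin under its centre. Leave alone.
- screwdriver: Green-handled screwdriver lying on the bench; origin under it. Leave alone.
- jar: Jar with blue cap, 56 mm diameter, 60 mm tall; origin under its centre. Leave alone.
- cartridge: Black toner cartridge, 240 x 60 mm, 58 mm high, lying along its x; origin under its centre. Leave alone.
- meter: Yellow multimeter 150 x 75 x 40 mm lying on the bench; origin under its centre. Leave alone.
There are look-alikes about, which are no part of the job. Several things have the shape of the wedge; the one meant has the colours described above.

How it is judged:
By the outcome, as a careful person would: the job done as asked, in the order asked, and still so for the second after the job is handed in, while the arm keeps its last pose, push and grip.
It also fails if it takes over 58 s, if anything falls off the work surface, if the arm or the gripper's body presses on something with over 40 N, if the wrist force passes 120 N, or if a joint passes its speed limit or range.

## Working session

There is one attempt and no reset: what is moved stays moved. The work goes in short steps, Python scripts to look and compute and a shell command to move; the robot and the scene stay as the last step left them, time stands still between calls to the robot, and variables do not carry over. Pictures are saved under pics/ and viewed, at most 10 in all, crops included, and the job is handed in when it is done.

```bash
ls; mkdir -p pics
python3 - <<'E'
from cell import env
import cv2
for n in ("scene","side"):
    c=env.read_camera(n); cv2.imwrite(f"pics/{n}0.png",c["img"]); print(n,c["K"].tolist(),c["k1"],c["pose"].round(3).tolist())
s=env.state(); print(s)
E
```

```text
pics
scene [[374.05964193571714, 0.0, 323.6394520285509], [0.0, 374.05964193571714, 200.44815292953805], [0.0, 0.0, 1.0]] -0.04421062178992345 [[0.551, 0.501, -0.668, 1251.534], [0.835, -0.33, 0.441, -449.818], [0.0, -0.8, -0.6, 689.854], [0.0, 0.0, 0.0, 1.0]]
side [[368.4918523169151, 0.0, 317.4873109767162], [0.0, 368.4918523169151, 198.6519918435341], [0.0, 0.0, 1.0]] -0.06908395154193997 [[-0.978, -0.104, 0.183, 358.295], [-0.21, 0.547, -0.81, 920.954], [-0.016, -0.831, -0.556, 709.777], [0.0, 0.0, 0.0, 1.0]]
{'t': 0.1, 'joints': array([-1.05585717e-01,  4.91516995e-01,  1.55939877e+00,  5.72667760e-06,
        1.09168691e+00, -1.05603643e-01]), 'qvel': array([-0.00047515, -0.00199899, -0.00176003,  0.00019931,  0.00032747,
        0.00123334]), 'tau': array([ 2.47082615e-03, -6.13621187e+01, -2.58604574e+01,  6.93451893e-02,
        4.70101309e-02, -2.07912552e-05]), 'eef_pos': array([6.24764625e+02, 5.80835507e-02, 1.94705651e+02]), 'tcp_rot': array([-3.14058880e+00, -1.11514236e-04,  1.57081155e+00]), 'ft_force': array([ 0.00398233, -0.75052717, -0.99825044]), 'moment': array([ 0.03433756, -0.00867582,  0.02058197]), 'grip_force': 0.0, 'opening': 0.9980296495061656}
```

View pics/scene0.png

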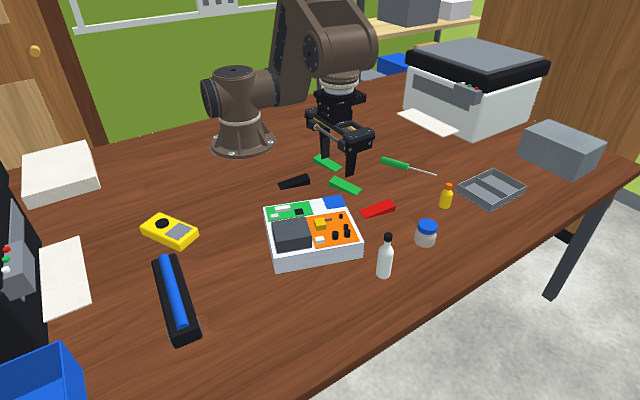

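View pics/side0.png

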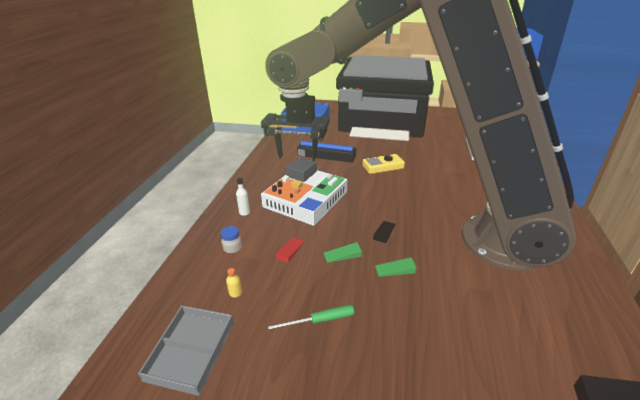

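The scene view shows the chassis at (313,233), its blue plate at (335,202) and the red wedge at (378,209). In the side view these are at (305,195), (311,204) and (290,250). Wedge look-alikes in the scene view are green (325,162), green (345,186) and black (294,182). I choose the only red one, next to the blue plate.

```bash
cat > h.py <<'E'
import numpy as np, cv2
from cell import env
def cast(c,uv,z):
    uv=np.asarray(uv,float).reshape(-1,1,2)
    n=cv2.undistortPoints(uv,c["K"],np.array([c["k1"],0,0,0,0.])).reshape(-1,2)
    d=np.c_[n,np.ones(len(n))]@c["pose"][:3,:3].T; o=c["pose"][:3,3]
    return o+d*((z-o[2])/d[:,2])[:,None]
def proj(c,P):
    T=np.linalg.inv(c["pose"]); p=np.atleast_2d(P)@T[:3,:3].T+T[:3,3]
    n=p[:,:2]/p[:,2:]; r2=(n**2).sum(1)[:,None]; n=n*(1+c["k1"]*r2)
    return n@c["K"][:2,:2].T+c["K"][:2,2]
def blob(c,col,near,rad=60):
    h=cv2.cvtColor(c["img"],cv2.COLOR_BGR2HSV); H,S,V=[h[...,i].astype(int) for i in range(3)]
    m={"red":((H<6)|(H>174))&(S>150)&(V>70),"blue":(H>100)&(H<125)&(S>120)&(V>70)}[col].astype(np.uint8)
    k=np.zeros_like(m); cv2.circle(k,near,rad,1,-1); m*=k
    cs=cv2.findContours(m,cv2.RETR_EXTERNAL,cv2.CHAIN_APPROX_NONE)[0]
    return max(cs,key=cv2.contourArea)
E
python3 - <<'E'
from h import *
for n,b,r in (("scene",(335,202),(378,209)),("side",(311,204),(290,250))):
    c=env.read_camera(n)
    for col,p,z in (("blue",b,74),("red",r,0)):
        k=blob(c,col,p,25); q=cv2.approxPolyDP(k,2 ,True)[:,0]
        m=cv2.moments(k); print(n,col,cv2.contourArea(k),cast(c,[m["m10"]/m["m00"],m["m01"]/m["m00"]],z).round(1))
        print(np.c_[q,cast(c,q,z)[:,:2],cast(c,q,20)[:,:2]].round(0).tolist())
    x,y=r; cv2.imwrite(f"pics/{n}1.png",cv2.resize(c["img"][y-75:y+75,x-100:x+100],None,fx=4,fy=4,interpolation=cv2.INTER_CUBIC))
E
python3 -c "
import cv2,numpy as np
cv2.imwrite('pics/c1.png',cv2.resize(np.hstack([cv2.imread('pics/scene1.png'),cv2.imread('pics/side1.png')])[:, :],(800,300)))"
```

```text
scene blue 207.5 [[585.3  23.5  74. ]]
[[345.0, 204.0, 612.0, 42.0, 555.0, 85.0], [340.0, 195.0, 570.0, 55.0, 510.0, 99.0], [322.0, 197.0, 550.0, 8.0, 489.0, 48.0], [327.0, 208.0, 599.0, -8.0, 542.0, 31.0]]
scene red 388.0 [[607.9 169.9  -0. ]]
[[395.0, 205.0, 622.0, 225.0, 640.0, 206.0], [388.0, 198.0, 583.0, 231.0, 603.0, 211.0], [359.0, 211.0, 585.0, 116.0, 604.0, 100.0], [367.0, 218.0, 624.0, 115.0, 642.0, 99.0], [394.0, 211.0, 642.0, 203.0, 660.0, 184.0]]
side blue 127.0 [[583.2  26.9  74. ]]
[[300.0, 205.0, 613.0, 38.0, 634.0, -37.0], [314.0, 209.0, 566.0, 51.0, 584.0, -23.0], [321.0, 202.0, 553.0, 11.0, 570.0, -67.0], [308.0, 198.0, 598.0, -3.0, 618.0, -82.0]]
side red 334.0 [[618.1 160.5   0. ]]
[[303.0, 240.0, 588.0, 111.0, 582.0, 134.0], [292.0, 238.0, 623.0, 108.0, 615.0, 131.0], [276.0, 253.0, 650.0, 181.0, 642.0, 202.0], [276.0, 258.0, 644.0, 201.0, 636.0, 221.0], [288.0, 262.0, 606.0, 210.0, 599.0, 230.0]]
```

View pics/scene1.png

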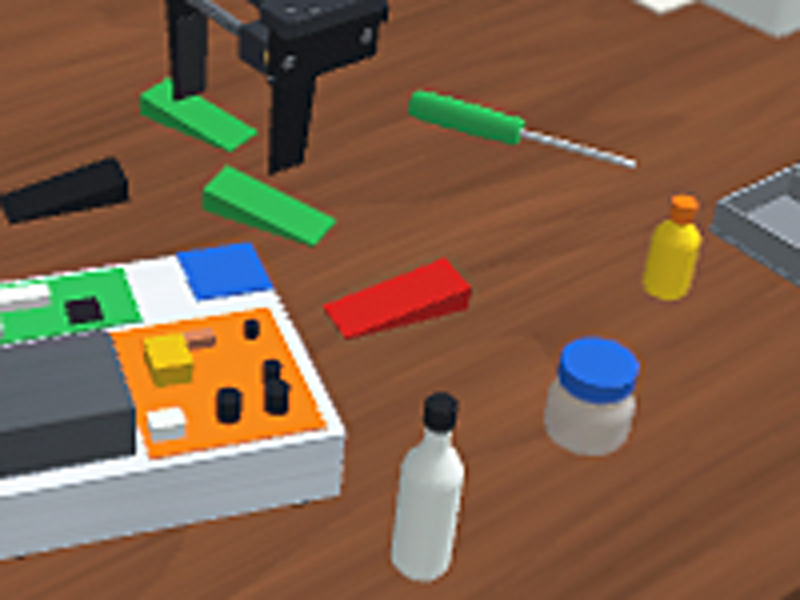

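View pics/side1.png

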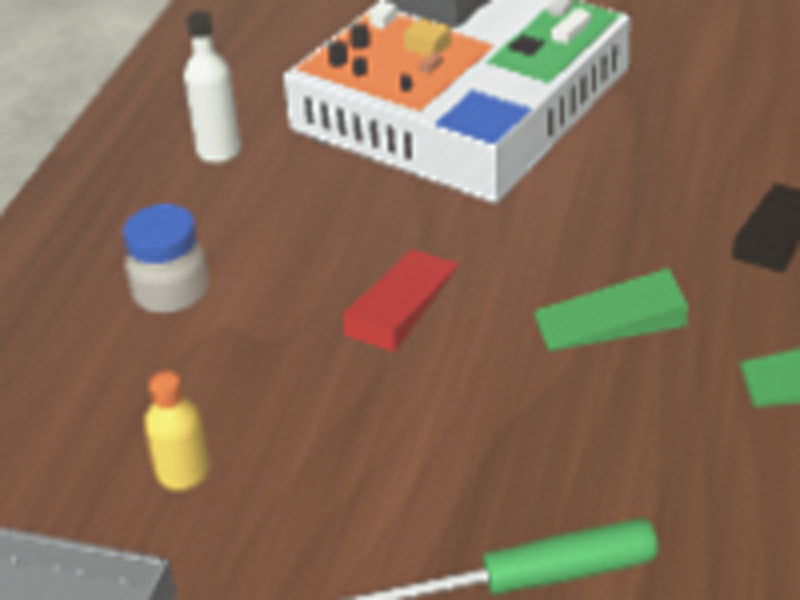

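The crops confirm the red wedge, with its thin end towards the blue-plate corner. Scene pixels are about (359..367, 211..218) for the thin end and (394,205) for the thick end. I'll look with the wrist camera and locate the bottles.

Run:
```python
from h import *
c=env.read_camera("scene"); print("glue,jar,oil,capacitors", cast(c,[(383,278),(425,245),(445,208)],0).round().tolist())
c=env.read_camera("wrist"); cv2.imwrite("pics/w0.png",c["img"]); print(c["pose"].round(3).tolist(),c["K"][0],c["k1"])
```

```text
glue,jar,oil,capacitors [[823.0, 5.0, 0.0], [797.0, 174.0, 0.0], [716.0, 341.0, -0.0]]
[[1.0, -0.0, -0.0, 625.874], [-0.0, -0.96, -0.279, 78.572], [-0.0, 0.279, -0.96, 384.22], [0.0, 0.0, 0.0, 1.0]] [279.7352786    0.         319.61117168] 0.011674723604175073
```

View pics/w0.png

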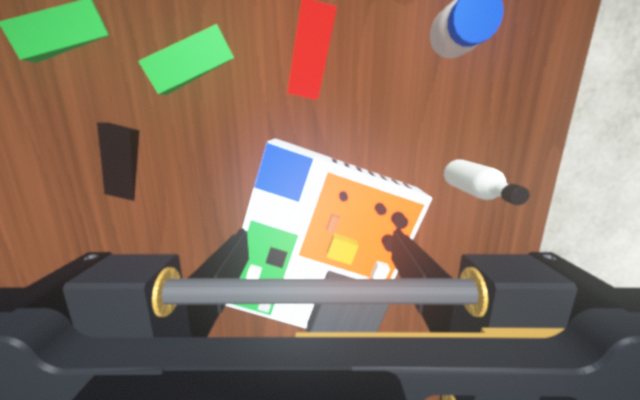

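The wrist view shows the blue plate at (284,172), the chassis +y edge from (270,140) to (430,193), and the red wedge from its tip at (304,97) to its butt at about (318,0), which is possibly cut off.

Run:
```python
from h import *
c=env.read_camera("wrist")
k=blob(c,"blue",(284,172),45); r=cv2.minAreaRect(cast(c,k[:,0],74)[:,:2].astype(np.float32)); print("plate",r)
q=cv2.approxPolyDP(k,4,True)[:,0]; print(cast(c,q,74)[:,:2].round(1).tolist())
k=blob(c,"red",(312,50),70); q=cv2.approxPolyDP(k,2.5,True)[:,0]
print(np.c_[q,cast(c,q,2)[:,:2],cast(c,q,20)[:,:2]].round(0).tolist())
m=((c["img"].min(2)>150)).astype(np.uint8)
print("chassis top corners", cast(c,[(271,140),(431,195),(307,326)],72).round(1).tolist())
```

```text
plate ((584.3143310546875, 22.548336029052734), (50.714229583740234, 51.256465911865234), 70.9776611328125)
[[568.5, 54.0], [553.5, 7.2], [599.7, -8.2], [616.3, 36.7]]
[[301.0, 0.0, 604.0, 214.0, 605.0, 207.0], [287.0, 92.0, 584.0, 113.0, 586.0, 112.0], [316.0, 100.0, 621.0, 104.0, 621.0, 103.0], [336.0, 6.0, 645.0, 208.0, 644.0, 201.0]]
chassis top corners [[572.7, 58.2, 72.0], [754.1, -4.0, 72.0], [609.0, -184.2, 72.0]]
```

Chassis yaw is about -19°, the foot is at about (579,34), the wedge tip at (604,111) and the butt at (624,207), with lengths consistent. I'll push on a line at 16° through the foot, with the fingers side by side (36 mm across) behind the butt. First I go above (637,236), then down.

```bash
python3 -m crank '[[30,2,0,4,12],[70,4,0,8,12],[110,6,0,12,12],[150,8,0,16,12],[190,10,0,16,12],[220,12,0,16,12],[236,12,0,16,12],[236,12,0,16,12]]'
```

```text
t: 1.02
eef_pos: [636.5, 239.0, 194.8]
tcp_rot: [-3.141, -0.0, 1.295]
ft_force: [0.1, -0.1, 0.7]
opening: 0.495
grip_force: 0.0
```

```bash
python3 -m crank '[[0,0,35,0,12],[0,0,70,0,12],[0,0,105,0,12],[0,0,140,0,12],[0,0,160,0,12],[0,0,170,0,12],[0,0,170,0,12],[0,0,170,0,12]]'
python3 - <<'E'
from h import *
c=env.read_camera("wrist"); cv2.imwrite("pics/w1.png",c["img"])
E
```

```text
t: 1.68
eef_pos: [637.6, 235.4, 26.0]
tcp_rot: [3.141, -0.0, 1.291]
ft_force: [-0.2, 0.1, 0.5]
opening: 0.128
grip_force: 0.0
```

View pics/w1.png

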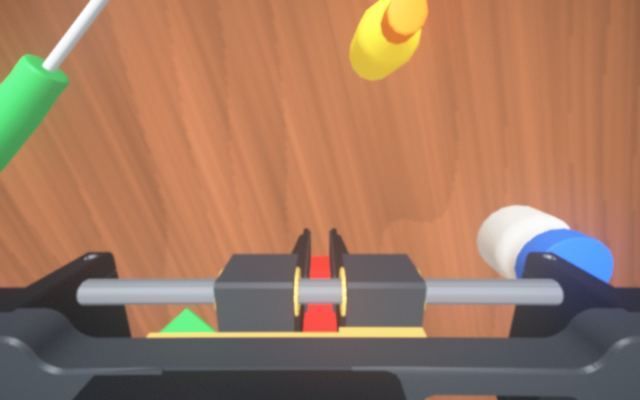

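The wrist view shows the wedge straight ahead between the fingers at (320,290), with the bottles clear. I push 85 mm, short of the foot.

```bash
python3 -m crank '[[-6,0,0,0,12],[-12,0,0,0,12],[-18,0,0,0,12],[-23,0,0,0,12],[-28,0,0,0,12],[-33,0,0,0,12],[-38,0,0,0,12],[-42,0,0,0,12],[-46,0,0,0,12],[-50,0,0,0,12]]'; python3 -m crank '[[-4,0,0,0,12],[-8,0,0,0,12],[-12,0,0,0,12],[-16,0,0,0,12],[-20,0,0,0,12],[-24,0,0,0,12],[-28,0,0,0,12],[-32,0,0,0,12],[-35,0,0,0,12],[-35,0,0,0,12]]'
python3 - <<'E'
from h import *
a=env.read_camera("scene"); b=env.read_camera("side")
cr=lambda c,x,y:cv2.resize(c["img"][y-75:y+75,x-50:x+50],None,fx=4,fy=4)
cv2.imwrite("pics/p1.png",np.hstack([cr(a,360,205),cr(b,300,225)]))
for c,p in ((a,(360,210)),(b,(300,232))):
    k=blob(c,"red",p,35); q=cv2.approxPolyDP(k,2,True)[:,0]; print(np.c_[q,cast(c,q,0)[:,:2],cast(c,q,20)[:,:2]].round(0).tolist())
E
```

```text
t: 2.57
eef_pos: [623.1, 187.6, 25.2]
tcp_rot: [3.142, -0.0, 1.292]
ft_force: [0.5, 0.2, -0.3]
opening: 0.124
grip_force: 0.0
t: 3.4
eef_pos: [613.5, 153.7, 25.3]
tcp_rot: [-3.142, 0.0, 1.291]
ft_force: [0.2, -0.2, -0.9]
opening: 0.123
grip_force: 0.0
[[394.0, 204.0, 617.0, 226.0, 635.0, 206.0], [388.0, 198.0, 583.0, 231.0, 603.0, 211.0], [359.0, 211.0, 585.0, 116.0, 604.0, 100.0], [367.0, 218.0, 624.0, 115.0, 642.0, 99.0], [394.0, 211.0, 642.0, 203.0, 660.0, 184.0]]
[[304.0, 241.0, 584.0, 115.0, 578.0, 137.0], [293.0, 238.0, 620.0, 108.0, 612.0, 131.0], [276.0, 253.0, 650.0, 181.0, 642.0, 202.0], [276.0, 257.0, 645.0, 197.0, 637.0, 218.0], [288.0, 262.0, 606.0, 210.0, 599.0, 230.0]]
```

View pics/p1.png

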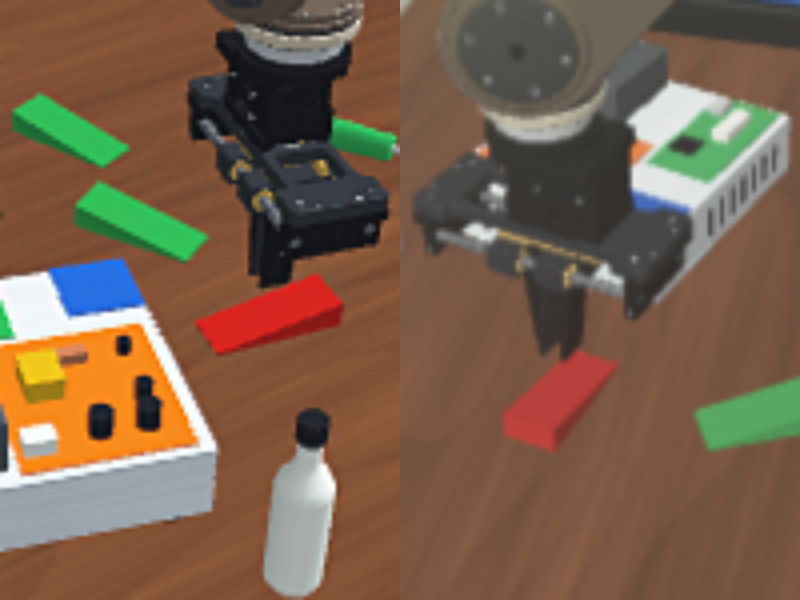

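The wedge has not moved: its red contour is unchanged and the force is about zero. The fingers seem to be above it, so I check where the tips really are.

Run:
```python
from h import *
print("tips_ahead",env.tips_ahead, env.state()["eef_pos"].round(1))
a=env.read_camera("scene"); b=env.read_camera("side")
for z in (6,15,25,35): print(z,proj(a,[613.5,153.7,z]).round(1),proj(b,[613.5,153.7,z]).round(1),cast(a,[(378,202)],z)[0].round(),cast(b,[(289,239)],z)[0].round())
```

```text
tips_ahead 19.0 [613.6 154.2  25.3]
6 [[375.1 210. ]] [[290.8 246.8]] [588. 186.   6.] [628. 121.   6.]
15 [[375.4 207.6]] [[290.6 244.4]] [597. 178.  15.] [625. 131.  15.]
25 [[375.7 204.9]] [[290.4 241.7]] [606. 168.  25.] [621. 143.  25.]
35 [[376.  202.2]] [[290.2 239. ]] [616. 159.  35.] [617. 154.  35.]
```

Both views agree that the tips are at z≈35, not 6. I check this against the open-gripper start picture before lowering.

Run:
```python
from h import *
a=env.read_camera("scene"); b=env.read_camera("side")
for x in (572,678):
  for z in (176,200): print(x,z,proj(a,[x,0,z]).round(),proj(b,[x,0,z]).round())
i=np.hstack([cv2.resize(cv2.imread("pics/scene0.png")[100:200,290:390],None,fx=4,fy=4),cv2.resize(cv2.imread("pics/side0.png")[90:190,250:350],None,fx=4,fy=4)])
cv2.imwrite("pics/t0.png",i)
```

```text
572 176 [[324. 170.]] [[315. 171.]]
572 200 [[324. 162.]] [[315. 163.]]
678 176 [[349. 190.]] [[281. 167.]]
678 200 [[349. 182.]] [[280. 160.]]
```

View pics/t0.png

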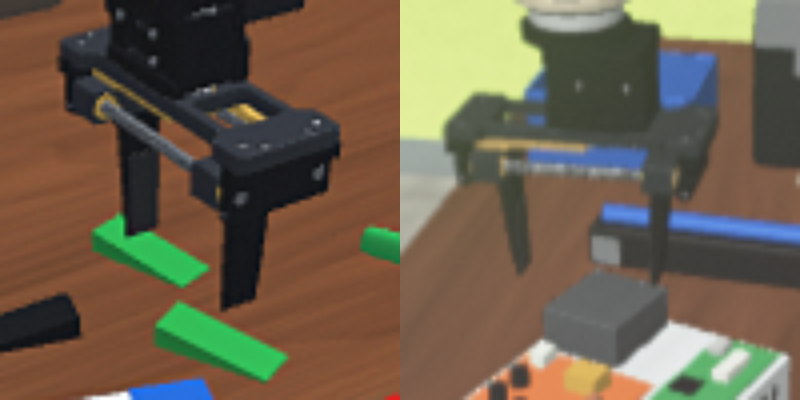

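The start picture agrees: the tip at scene (349,176) puts the whole gripper about 30 mm higher than the state reports, while its xy is fine. So the state's z can't be trusted for the tips. I back off, then lower until I feel the bench.

```bash
python3 -m crank '[[15,0,0,0,12],[35,0,0,0,12],[60,0,0,0,12],[80,0,0,0,12],[88,0,0,0,12],[88,0,0,0,12],[88,0,5,0,12],[88,0,10,0,12],[88,0,15,0,12],[88,0,15,0,12]]'; python3 -m crank '[[0,0,2,0,12],[0,0,4,0,12],[0,0,6,0,12],[0,0,6,0,12]]'; python3 -m crank '[[0,0,1,0,12],[0,0,2,0,12],[0,0,3,0,12],[0,0,3,0,12]]'
```

```text
t: 4.53
eef_pos: [637.2, 237.8, 8.9]
tcp_rot: [-3.14, 0.001, 1.29]
ft_force: [0.2, 0.1, 0.7]
opening: 0.127
grip_force: 0.0
t: 4.87
eef_pos: [637.7, 238.8, 3.9]
tcp_rot: [-3.141, 0.0, 1.291]
ft_force: [1.3, -0.5, -0.5]
opening: 0.124
grip_force: 0.0
t: 5.2
eef_pos: [637.8, 238.9, 1.1]
tcp_rot: [-3.142, 0.0, 1.292]
ft_force: [0.1, -0.2, -0.5]
opening: 0.125
grip_force: 0.0
```

```bash
for i in 1; do python3 -m crank '[[0,0,1,0,12],[0,0,2,0,12],[0,0,3,0,12],[0,0,3,0,12]]'; done;  python3 -m crank '[[0,0,1,0,12],[0,0,2,0,12],[0,0,2,0,12]]'
python3 - <<'E'
from h import *
a=env.read_camera("scene"); b=env.read_camera("side")
p=env.state()["eef_pos"]
for z in (0,10,20): print(z,proj(a,[p[0],p[1],z]).round(),proj(b,[p[0],p[1],z]).round())
cr=lambda c,x,y:cv2.resize(c["img"][y-75:y+75,x-50:x+50],None,fx=4,fy=4)
cv2.imwrite("pics/p2.png",np.hstack([cr(a,390,205),cr(b,280,240)]))
E
```

```text
t: 5.53
eef_pos: [637.8, 238.9, -2.0]
tcp_rot: [-3.141, 0.0, 1.292]
ft_force: [-1.4, -0.3, -0.4]
opening: 0.128
grip_force: 0.0
t: 5.78
eef_pos: [637.8, 238.8, -4.0]
tcp_rot: [-3.141, 0.0, 1.292]
ft_force: [-0.3, 0.3, 0.1]
opening: 0.132
grip_force: 0.0
0 [[402. 206.]] [[274. 268.]]
10 [[402. 203.]] [[274. 265.]]
20 [[403. 201.]] [[273. 262.]]
```

View pics/p2.png

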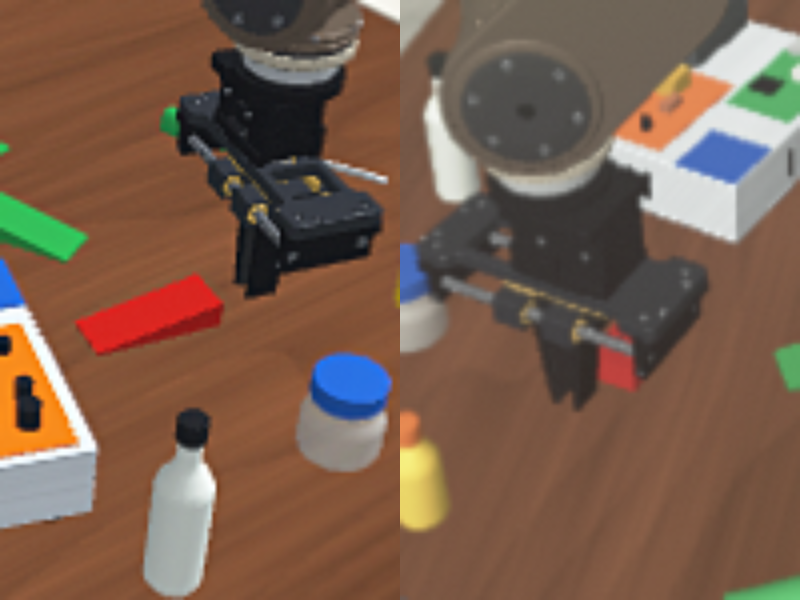

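The tips are now about 5 mm above the bench (scene (405,204), side (273,267)), just behind the wedge's butt. I push.

```bash
python3 -m crank '[[-5,0,0,0,12],[-10,0,0,0,12],[-14,0,0,0,12],[-18,0,0,0,12],[-22,0,0,0,12],[-26,0,0,0,12],[-30,0,0,0,12],[-34,0,0,0,12],[-38,0,0,0,12],[-42,0,0,0,12]]'; python3 -m crank '[[-4,0,0,0,12],[-8,0,0,0,12],[-12,0,0,0,12],[-16,0,0,0,12],[-20,0,0,0,12],[-24,0,0,0,12],[-28,0,0,0,12],[-32,0,0,0,12],[-36,0,0,0,12],[-36,0,0,0,12]]'
python3 - <<'E'
from h import *
a=env.read_camera("scene"); b=env.read_camera("side"); w=env.read_camera("wrist")
for n,c in (("scene",a),("side",b),("wrist",w)): cv2.imwrite(f"pics/q_{n}.png",c["img"])
for c,p in ((a,(360,210)),(b,(300,232))):
    k=blob(c,"red",p,35); q=cv2.approxPolyDP(k,1.5,True)[:,0]; print(np.c_[q,cast(c,q,0)[:,:2],cast(c,q,20)[:,:2]].round(0).tolist())
    k=blob(c,"blue",(335,202) if c is a else (311,204),25);m=cv2.moments(k); print(cast(c,[m["m10"]/m["m00"],m["m01"]/m["m00"]],74).round(1),cv2.contourArea(k))
E
```

```text
t: 6.72
eef_pos: [626.2, 198.2, -3.7]
tcp_rot: [3.141, -0.0, 1.292]
ft_force: [0.8, 0.7, -0.7]
opening: 0.124
grip_force: 0.4
t: 7.55
eef_pos: [616.1, 163.1, -3.8]
tcp_rot: [-3.141, 0.0, 1.291]
ft_force: [-0.2, -0.5, -0.8]
opening: 0.128
grip_force: 0.0
[[377.0, 208.0, 603.0, 170.0, 622.0, 152.0], [372.0, 202.0, 572.0, 176.0, 592.0, 158.0], [349.0, 209.0, 561.0, 97.0, 581.0, 81.0], [355.0, 219.0, 608.0, 84.0, 627.0, 68.0], [377.0, 214.0, 625.0, 151.0, 644.0, 134.0]]
[[585.3  23.5  74. ]] 207.5
[[296.0, 234.0, 616.0, 88.0, 609.0, 111.0], [295.0, 243.0, 608.0, 129.0, 601.0, 151.0], [292.0, 248.0, 611.0, 152.0, 604.0, 173.0], [298.0, 250.0, 592.0, 157.0, 585.0, 178.0], [306.0, 241.0, 578.0, 113.0, 572.0, 136.0], [303.0, 236.0, 593.0, 93.0, 586.0, 116.0]]
[[579.1  25.4  74. ]] 105.0
```

The wedge has turned to about 17°, centred on the foot line to about 2 mm, and the plate has not moved. I continue, then take small steps while watching the force.

```bash
python3 -m crank '[[-4,0,0,0,12],[-8,0,0,0,12],[-12,0,0,0,12],[-16,0,0,0,12],[-20,0,0,0,12],[-24,0,0,0,12],[-28,0,0,0,12],[-31,0,0,0,12],[-34,0,0,0,12],[-34,0,0,0,12]]'|head -4;  for k in 1 2; do python3 -m crank '[[-1,0,0,0,12],[-2,0,0,0,12],[-3,0,0,0,12],[-4,0,0,0,12],[-4,0,0,0,12]]'|head -4; done
```

```text
t: 8.53
eef_pos: [606.8, 130.7, -3.7]
tcp_rot: [-3.142, 0.0, 1.291]
ft_force: [-0.2, -0.4, -0.3]
t: 8.95
eef_pos: [605.8, 127.3, -3.7]
tcp_rot: [3.142, -0.0, 1.292]
ft_force: [-0.0, -0.0, -0.1]
t: 9.37
eef_pos: [604.7, 123.4, -3.8]
tcp_rot: [3.142, 0.0, 1.291]
ft_force: [-0.2, -1.0, 0.1]
```

```bash
for k in 1 2 3 4 5; do python3 -m crank '[[-1,0,0,0,12],[-2,0,0,0,12],[-3,0,0,0,12]]'|sed -n '2p;4p'; done
```

```text
eef_pos: [603.9, 120.6, -3.7]
ft_force: [0.7, 1.0, -0.4]
eef_pos: [603.1, 117.7, -3.7]
ft_force: [0.7, 1.3, 1.1]
eef_pos: [602.3, 114.8, -3.7]
ft_force: [-0.6, 0.9, 0.5]
eef_pos: [601.4, 111.9, -3.8]
ft_force: [-0.0, 0.6, 0.4]
eef_pos: [600.8, 109.3, -3.7]
ft_force: [0.9, 3.7, 0.9]
```

Contact: the push rose to about 4 N with the tip about 32 mm past the foot's axis, which is plausible. A little more.

```bash
for k in 1 2; do python3 -m crank '[[-1,0,0,0,12],[-2,0,0,0,12],[-2,0,0,0,12]]'|sed -n '1,2p;4p'; done
python3 - <<'E'
from h import *
a=env.read_camera("scene"); b=env.read_camera("side")
for c,p in ((a,(335,202)),(b,(311,204))):
    k=blob(c,"blue",p,25);m=cv2.moments(k); print(cast(c,[m["m10"]/m["m00"],m["m01"]/m["m00"]],74).round(1),cv2.contourArea(k))
E
```

```text
t: 10.87
eef_pos: [600.3, 107.5, -3.7]
ft_force: [1.9, 4.9, -0.6]
t: 11.12
eef_pos: [600.0, 105.9, -3.6]
ft_force: [2.2, 6.9, -0.1]
[[584.7  23.4  74. ]] 210.5Traceback (most recent call last):
  File "<stdin>", line 4, in <module>
ZeroDivisionError: float division by zero
```

The wedge is snug at 7 N. I retreat, rise, close the fingers and go over the plate.

```bash
python3 -m crank '[[5,0,0,0,12],[15,0,0,0,12],[15,0,-25,0,12],[15,0,-55,0,0],[15,0,-85,0,0],[15,0,-100,0,0],[-15,3,-100,0,0],[-45,6,-100,0,0],[-75,8,-100,0,0],[-83,8,-100,0,0]]'; python3 -m crank '[[0,0,5,0,0],[0,0,10,0,0],[0,0,15,0,0],[0,0,18,0,0],[0,0,18,0,0]]'
python3 - <<'E'
from h import *
p=env.state()["eef_pos"]
for n in ("scene","side","wrist"):
    c=env.read_camera(n); cv2.imwrite(f"pics/r_{n}.png",c["img"])
    print(n,proj(c,[p[0],p[1],74]).round(1),proj(c,[p[0],p[1],88]).round(1))
a=cv2.imread("pics/r_scene.png")[135:235,285:385]; b=cv2.imread("pics/r_side.png")[145:245,255:355]
cv2.imwrite("pics/r.png",cv2.resize(np.hstack([a,b]),None,fx=4,fy=4))
E
```

```text
t: 12.05
eef_pos: [583.7, 20.7, 96.4]
tcp_rot: [-3.141, 0.001, 1.29]
ft_force: [0.1, 0.7, 1.0]
opening: 0.002
grip_force: 0.0
t: 12.47
eef_pos: [584.0, 24.4, 77.1]
tcp_rot: [-3.14, 0.0, 1.293]
ft_force: [-0.9, 0.3, 0.4]
opening: 0.001
grip_force: 0.0
scene [[333.8 201.1]] [[333.9 197. ]]
side [[310.2 203.4]] [[310.1 199.6]]
wrist [[317.8 230.9]] [[317.7 238.6]]
```

View pics/r.png

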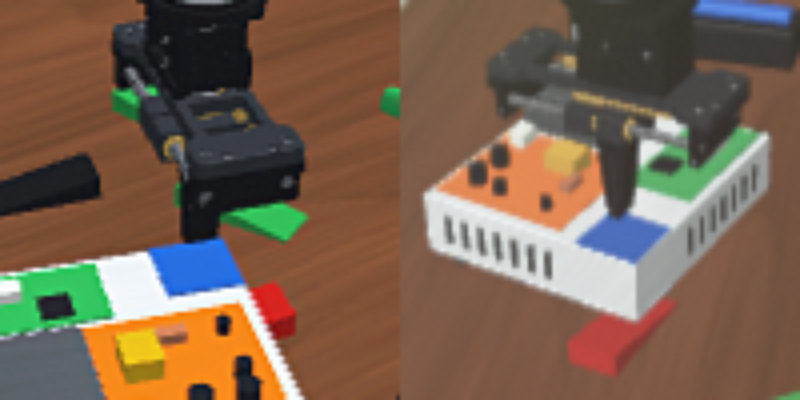

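The picture shows the wedge under the corner (red at scene (353,212), side (411,232)), with the closed fingertips centred above the blue plate and about 13 mm clear. I descend until contact.

```bash
python3 -m crank '[[0,0,3,0,0],[0,0,6,0,0],[0,0,9,0,0],[0,0,9,0,0]]'|sed -n '2p;4p'; for k in 1 2 3; do python3 -m crank '[[0,0,1,0,0],[0,0,1,0,0],[0,0,1,0,0]]'|sed -n '2p;4p'; done
```

```text
eef_pos: [584.1, 23.3, 68.6]
ft_force: [0.1, -0.2, 0.3]
eef_pos: [584.4, 23.2, 68.3]
ft_force: [0.4, 0.2, 0.8]
eef_pos: [584.3, 23.3, 67.3]
ft_force: [0.8, 0.4, -0.2]
eef_pos: [584.3, 23.3, 66.2]
ft_force: [0.0, 1.0, -0.0]
```

```bash
for k in 1 2 3 4; do python3 -m crank '[[0,0,1,0,0],[0,0,1,0,0],[0,0,1,0,0]]'|sed -n '2p;4p'; done
```

```text
eef_pos: [584.3, 23.3, 65.2]
ft_force: [-0.5, 0.5, -0.4]
eef_pos: [584.3, 23.3, 64.2]
ft_force: [0.5, 0.1, -0.6]
eef_pos: [584.3, 23.3, 63.2]
ft_force: [0.8, 1.0, -0.8]
eef_pos: [584.3, 23.3, 62.2]
ft_force: [-0.2, -0.8, -0.4]
```

```bash
for k in 1 2 3 4; do python3 -m crank '[[0,0,1,0,0],[0,0,1,0,0]]'|sed -n '2p;4p'; done
```

```text
eef_pos: [584.3, 23.3, 61.1]
ft_force: [-0.2, -0.6, -0.1]
eef_pos: [584.3, 23.3, 60.1]
ft_force: [0.4, 0.5, 0.4]
eef_pos: [584.3, 23.3, 59.1]
ft_force: [0.5, 0.3, 0.1]
eef_pos: [584.3, 23.3, 58.1]
ft_force: [0.0, 0.0, -0.1]
```

```bash
for k in 1 2 3; do python3 -m crank '[[0,0,1,0,0],[0,0,1,0,0]]'|sed -n '2p;4p'; done
python3 - <<'E'
from h import *
c=env.read_camera("scene");g=cv2.cvtColor(c["img"],cv2.COLOR_BGR2GRAY)
k=blob(c,"blue",(335,202),25); m=np.zeros_like(g); cv2.drawContours(m,[k],-1,1,-1)
print(cv2.boundingRect(k)); print(g[184:206,330:342:1])
E
```

```text
eef_pos: [584.3, 23.3, 57.1]
ft_force: [0.6, -0.8, 0.1]
eef_pos: [584.3, 23.3, 56.1]
ft_force: [0.4, 0.0, 0.4]
eef_pos: [584.3, 23.3, 55.1]
ft_force: [-0.4, 0.3, -0.6]
(322, 195, 24, 14)
[[103  92  40  36  43  46  47  42  37  36  37  36]
 [ 54  67  31  34  40  38  38  39  39  39  41  39]
 [ 40  47  28  39  41  39  40  41  42  40  41  37]
 [ 14  47  23  27  36  37  31  32  27  21  19  21]
 [ 24  15  19  19  21  19  22  20  21  23  23  21]
 [ 22  19  19  21  19  23  22  23  22  23  21  22]
 [ 23  18  22  21  20  22  25  21  21  22  24  24]
 [ 23  17  22  20  50  77  90  37  21  24  21  23]
 [ 26  18  21  16  81  85  69  27  21  22  24  22]
 [ 21  18  22  21  32  48  24  18  24  22  22  21]
 [ 21  35  25  20  20  19  19  20  23  18  18  19]
 [ 22  32  26  21  23  21  23  22  18  22  44  62]
 [ 24  19  23  21  22  21  23  20  14  92 114 110]
 [ 24  18  21  23  23  22  24  23  14  89 109 108]
 [ 34  19  23  22  24  22  22  20  12  87 106 105]
 [ 30  18  20  26  22  23  22  18   7 110 108 104]
 [ 32  16  18  18  18  20  17  18   9 106 107 103]
 [ 54  18  19  18  20  24  41  64  61 105 105 103]
 [ 70  41  62  65  89 115 114 113 109 106 104 103]
 [109 112 112 112 110 106 106 105 104 104 103 104]
 [105 103 105 106 103 103 104 104 104 102 103 102]
 [104 103 102 104 102 103 103 102 100  99  98  97]]
```

```bash
for k in 1 2 3 4; do python3 -m crank '[[0,0,1,0,0],[0,0,1,0,0]]'|sed -n '2p;4p'; done
```

```text
eef_pos: [584.5, 23.3, 54.6]
ft_force: [-1.8, 0.8, 4.7]
eef_pos: [584.5, 23.4, 54.3]
ft_force: [-4.2, 1.3, 12.7]
eef_pos: [584.5, 23.5, 54.1]
ft_force: [-6.4, 1.3, 21.4]
eef_pos: [584.5, 23.6, 53.9]
ft_force: [-10.7, 2.3, 30.7]
```

Firm: only about 0.4 mm from first contact to 13 N. I ease back to about 10 N and check.

```bash
python3 -m crank '[[0,0,-1,0,0],[0,0,-2,0,0],[0,0,-2,0,0],[0,0,-2,0,0]]'
python3 - <<'E'
from h import *
a=env.read_camera("scene")
print(env.state()["ft_force"].round(1), env.state()["eef_pos"].round(2))
k=blob(a,"red",(353,212),35); q=cv2.approxPolyDP(k,1.5,True)[:,0]; print(np.c_[q,cast(a,q,0)[:,:2],cast(a,q,20)[:,:2]].round(0).tolist())
i=cv2.imread("pics/scene0.png"); d=cv2.absdiff(i,a["img"]).max(2)
print("chassis diff px", (d[225:272,265:365]>40).sum())
E
```

```text
t: 16.92
eef_pos: [584.5, 23.4, 54.4]
tcp_rot: [3.141, -0.0, 1.292]
ft_force: [-3.4, 0.3, 12.5]
opening: 0.003
grip_force: 6.4
[-4.   1.8 12.5] [584.49  23.4   54.39]
[[347.0, 207.0, 550.0, 98.0, 570.0, 82.0], [353.0, 219.0, 605.0, 79.0, 624.0, 63.0], [358.0, 218.0, 609.0, 94.0, 628.0, 78.0], [358.0, 212.0, 587.0, 111.0, 606.0, 94.0], [353.0, 205.0, 552.0, 119.0, 572.0, 102.0]]
chassis diff px 46
```

The chassis stays firm at 12.5 N: the plate is about 0.7 mm below its first-touch height and the wedge is in place. Handing in while still pressing.

```bash
python3 -c "
from cell import env
print(env.job_done())"
```

```text
the job is handed in; nothing more can be done
None
```

I pushed the red wedge in under the white foot until it was snug and handed in while pressing the blue plate at about 12.5 N; the plate gave under 1 mm (the press briefly reached about 31 N before I eased off).

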